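Close the presentation slab by tracing its studs

ROBOT

A 7-joint arm with a two-finger parallel gripper is mounted at the origin on the work surface. World frame = base frame: x ahead of the robot, y to its left, z up, the work surface at z = 0. Lengths are in mm, angles in rad, forces in N, time in s.
With the tool pointing down it reaches from about 425 to 1025 mm from the base axis. Payload 9.4 kg.
Tool frame: the origin (TCP) lies midway between the tips of the shut fingers; the grasp point (between the pads) lies 19 mm behind it; z points along the fingers, y is the line along which they close (so a half turn about z gives the same grasp; the last joint's range is limited). The gripper opens to 93 mm and grips with 3 to 60 N. Pads are 15 mm wide; open, the fingers measure 128 mm over their backs; the gripper's body (75 mm by 188 mm) begins 65 mm behind the grasp point.
Start: joints at [1.183, 0.599, -0.003, 1.599, 0.002, 0.943, -0.08], TCP at [221.71, -690.267, 218.618] pointing down, gripper open.
Joint ranges: [-2.57, 2.57], [-0.35, 1.97], [-1.29, 1.29], [0.11, 2.56], [-1.05, 4.19], [0.11, 1.86], [-2.63, 2.63]. Speed limits (rad/s): [2.22, 2.22, 3.01, 3.01, 3.14, 3.14, 3.14].

INTERFACE

Orientations are given as a unit quaternion [w, x, y, z].
In Python, from rig import state, imaging, order gives the robot as it stands.
- The arm moves only by the tool drive_tool, never from a script. Its arguments are lists of equal length, an entry for each row: "slide": the shift along the tool's x, y, z normalised to -1 to 1, where 1 is 2.5 cm, a list of three; "turn": the turn, a rotation vector about the tool's x, y, z normalised to -1 to 1, where 1 is 0.12 rad, a list of three; "fingers": the opening in per cent of the stroke, from 0 (shut) to 100 (fully open). A call has exactly 8 rows; each row shifts and turns the commanded pose from where the row before left it, along the tool's axes as they then stand; what a row does not reach is not made up. A row lasts 1/10 s, in which the tool goes at most 50 mm and 8.59 degrees, less where a joint would pass 70% of its speed; a pose out of reach is approached as far as the arm can. A call with a number of a shift or a turn outside -1 to 1 is refused whole. A call with a gripper value outside its range is refused whole. The fingers move at their own pace and stop on an object; "force" is the grip in N (left out, the last holds). Time passes only in rows, so rows that do not move let the fingers close, or fill a call up. It gives the time, the measured TCP pose, the force, the opening and the grip force at its end, in the units of the state.
- state(): the state, without advancing time (a new reading comes with each control period).
- imaging.read_camera(name): name is "scene" or "top" or "wrist"; returns (picture, depth): 400x640x3 uint8, red, green, blue; 400x640 float32, mm along the optical axis (not along the pixel's ray), 0 where there is no reading.
- imaging.camera_params(name): a dict with "fx", "fy", "cx", "cy" (pixels), "dist" ([k1, k2, p1, p2, k3] as OpenCV has them; the pictures are not rectified), "position" and "rotation" of the camera in the world. Camera axes: x right, y up, looking along -z (the intrinsics and any distortion apply to the point x, -y, -z); pixel columns grow to the right and rows downward; lengths in mm; the calibration is good to about 2 mm. A picture is of the moment at which its call begins: read the wrist's pose just before it. camera_params takes no time and is no camera call; for the wrist camera it gives the pose at the moment of the call.
- order.hand_in(): hands the job in; it is judged then, once.
The state is a dict: "clock": time; "joint_pos": joint angles; "dq": joint speeds; "joint_efforts": joint torques, N m; "eef_pos": TCP position; "tool_rot": TCP orientation; "contact_force": force on the tool from outside, world axes, zero at the start; "ft_torque": the same for the moment, N m; "width": opening from 0.0 (shut) to 1.0 (fully open); "grasp_force": force on a finger pad.
Only numpy, scipy, OpenCV 4.12 (cv2) and the standard library are available. Lean on these libraries where they do the work, as an engineer would, in place of code of your own. Each camera call takes 0.05 s, during which the arm holds its last target. There are 200 camera calls.

TASK

Close the big round acrylic slab on the turntable: with the tips of the closed fingers, trace once round its rim anticlockwise (seen from above) from one side of the dark steel hinge block to the other, gently pressing each of the five steel studs fully home in turn. Keep the fingertips over the rim and within about 2 cm of the slab from the first stud to the last, then withdraw. Do not turn the turntable, and leave everything standing on and around it where it is.

Things in the scene. Friction and masses are not known exactly. Their poses are not given: they have to be found in the camera images.
- foot: Fixed dark steel foot (170 mm across) of the aluminium turntable; origin at its centre on the counter, on the swivel axis. It carries the turntable disc: 300 mm across, top face 28 mm above the counter. On it is clipped, centrally, the big round clear acrylic slab, 190 mm across, 12 mm thick, its top face 40 mm above the counter
- slab_center (a point): centre of the big slab's top face, on the turntable's axis, 40 mm above the counter; x axis to the hinge block, z up. The slab has a dark round lining (132 mm) with six flush brass coins (26 mm) in its middle and a plain pale rim
- hinge_block (a point): top centre of the slab's hinge block, a dark steel block 20 x 46 x 18 mm on the slab's rim, 98 mm from the slab's centre, top 46 mm above the counter, with a 10 mm steel pin lying across it that rises 4 mm higher and reaches 3 mm past each end. The only block on the rim: the row of studs starts and ends on either side of it
- platter (a joint): turning of the turntable disc, rad, 0 at the start, grows anticlockwise seen from above. The swivel is stiff: it resists with about 0.7 N m, about 9 N of sideways push at a stud
- stud1_top (a point): top centre of stud 1, a flat round steel push-in stud, head 18 mm across and 3 mm thick, 78 mm from the slab's centre, 60 degrees anticlockwise (from above) from the hinge block; first of the row. Head top 7 to 8 mm above the slab at the start (47 to 48 mm above the counter), 3 mm above it when fully home
- stud1 (a joint): how far stud 1 is pressed in, m: 0 to 0.001 at the start, 0.005 fully home. It slides straight down against about 3 N of friction and stays where it is left; fully home it meets a hard stop, so press slowly
- stud2_top (a point): top centre of stud 2, a flat round steel push-in stud, head 18 mm across and 3 mm thick, 78 mm from the slab's centre, 120 degrees anticlockwise (from above) from the hinge block; neighbouring studs are 78 mm apart. Head top 7 to 8 mm above the slab at the start (47 to 48 mm above the counter), 3 mm above it when fully home
- stud2 (a joint): how far stud 2 is pressed in, m: 0 to 0.001 at the start, 0.005 fully home. It slides straight down against about 3 N of friction and stays where it is left; fully home it meets a hard stop, so press slowly
- stud3_top (a point): top centre of stud 3, a flat round steel push-in stud, head 18 mm across and 3 mm thick, 78 mm from the slab's centre, 180 degrees anticlockwise (from above) from the hinge block; neighbouring studs are 78 mm apart. Head top 7 to 8 mm above the slab at the start (47 to 48 mm above the counter), 3 mm above it when fully home
- stud3 (a joint): how far stud 3 is pressed in, m: 0 to 0.001 at the start, 0.005 fully home. It slides straight down against about 3 N of friction and stays where it is left; fully home it meets a hard stop, so press slowly
- stud4_top (a point): top centre of stud 4, a flat round steel push-in stud, head 18 mm across and 3 mm thick, 78 mm from the slab's centre, 240 degrees anticlockwise (from above) from the hinge block; neighbouring studs are 78 mm apart. Head top 7 to 8 mm above the slab at the start (47 to 48 mm above the counter), 3 mm above it when fully home
- stud4 (a joint): how far stud 4 is pressed in, m: 0 to 0.001 at the start, 0.005 fully home. It slides straight down against about 3 N of friction and stays where it is left; fully home it meets a hard stop, so press slowly
- stud5_top (a point): top centre of stud 5, a flat round steel push-in stud, head 18 mm across and 3 mm thick, 78 mm from the slab's centre, 300 degrees anticlockwise (from above) from the hinge block; last of the row. Head top 7 to 8 mm above the slab at the start (47 to 48 mm above the counter), 3 mm above it when fully home
- stud5 (a joint): how far stud 5 is pressed in, m: 0 to 0.001 at the start, 0.005 fully home. It slides straight down against about 3 N of friction and stays where it is left; fully home it meets a hard stop, so press slowly
- weight: squat brass counterweight with a neck, 36 mm across, 24 mm tall, about 160 g, loose, standing on the middle of the big slab (within 5 mm of its centre); origin at the centre of its underside. Bystander
- slab_a: small round acrylic slab 44 mm across, 8 mm thick, loose on the turntable disc outside the hinge block; origin at the centre of its underside. Bystander
- slab_b: small round acrylic slab 40 mm across, 8 mm thick, loose on the disc on the other side outside the hinge block; origin at the centre of its underside. Bystander
- loupe: folded steel loupe, about 24 x 52 mm and 13 mm high, loose on the disc beside the big slab about 125 mm from its centre, between studs 2 and 3; origin under its middle. Bystander
- dish: cream ceramic dish 96 mm across, 26 mm tall, loose on the counter; origin at the centre of its underside. Bystander
- coin_tube: clear coin tube standing upright, 34 mm across, 70 mm tall, loose on the counter; origin at the centre of its underside. Bystander
- slab_case: cardboard slab case 85 x 62 x 20 mm, loose on the counter; origin at the centre of its underside. Bystander

How it is judged:
By the outcome, as a careful person would: the job done as asked, in the order asked, and still so for the second after the job is handed in, with the robot touching nothing.
It also fails if it takes over 53 s, if anything falls off the work surface, if the arm or the gripper's body presses on something with over 40 N, if the wrist force passes 120 N, or if a joint passes its speed limit or range.

## Working session

There is one attempt and no reset: what is moved stays moved. The work goes in short steps, Python scripts to look and compute and a tool call to move; the robot and the scene stay as the last step left them, time stands still between calls to the robot, and variables do not carry over. Pictures are saved under pics/ and viewed, at most 10 in all, crops included, and the job is handed in when it is done.

Besides the shell and the picture viewer there is one more tool, called as a command line: name --argument value ..., lists and objects as JSON in quotes. drive_tool: Moves the arm, as the interface text tells. Scaled input: -1 to 1 covers 2.5 cm each way for a shift and 0.12 rad each way for a turn. Its arguments: {"type":"object","properties":{"slide":{"type":"array","items":{"type":"array","items":{"type":"number"}}},"turn":{"type":"array","items":{"type":"array","items":{"type":"number"}}},"fingers":{"type":"array","items":{"type":"number"}},"force":{"type":"number"}},"required":["slide","turn","fingers"]}

```bash
mkdir -p pics; python3 - <<'E'
from rig import state, imaging
import cv2
s=state();print(s)
for n in("top","scene"):
    p,d=imaging.read_camera(n);cv2.imwrite(f"pics/{n}0.png",p[:,:,::-1]);import numpy as np;np.save(f"{n}d.npy",d);print(imaging.camera_params(n))
E
```

```text
{'clock': 0.0, 'joint_pos': array([ 1.18327452,  0.60012141, -0.00252775,  1.60011901,  0.00179303,
        0.94288066, -0.07986442]), 'dq': array([-5.40234613e-04,  2.10829239e-04, -2.48713494e-03,  1.60169848e-03,
        2.90231686e-04, -9.72744461e-05,  1.95185621e-03]), 'joint_efforts': array([-5.38359654e-04, -7.65076947e+01,  1.49735894e+00, -2.52351004e+01,
       -5.23655035e-02,  1.69532862e-02,  1.39108774e-04]), 'eef_pos': array([ 221.56442865, -689.81229322,  217.76674648]), 'tool_rot': array([-7.39529725e-04,  9.87949490e-01,  1.54774749e-01, -1.88516583e-04]), 'contact_force': array([0.12187206, 0.38528004, 0.47339616]), 'ft_torque': array([-0.02174037,  0.02243214, -0.04500174]), 'grasp_force': 0.0, 'width': 1.0009346759916375}
{'fx': 419.09471712616676, 'fy': 419.09471712616676, 'cx': 308.6216427014116, 'cy': 201.50363351292927, 'dist': array([0.02922905, 0.        , 0.        , 0.        , 0.        ]), 'position': array([ 5.23660554e+02, -4.24957851e-01,  1.10253091e+03]), 'rotation': array([ 0.71109444,  0.01941534, -0.02250976, -0.70246784])}
{'fx': 443.8316587741779, 'fy': 443.8316587741779, 'cx': 324.7582289385205, 'cy': 192.17937289991673, 'dist': array([-0.04705009,  0.        ,  0.        ,  0.        ,  0.        ]), 'position': array([1531.7608354 ,  436.79209794,  733.88366783]), 'rotation': array([0.46817627, 0.2557746 , 0.40730422, 0.74127836])}
```

View pics/top0.png

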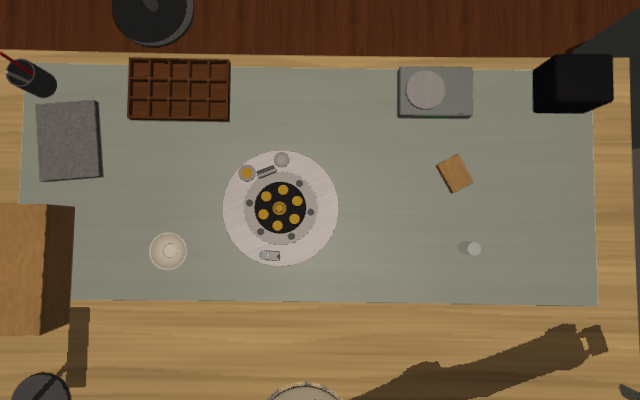

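View pics/scene0.png

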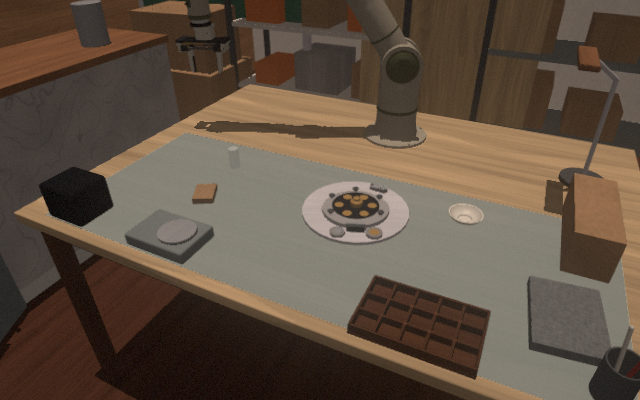

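The top view shows the turntable centred near (280,208) and the hinge block near (266,172). Studs 1 to 5 are near (249,203), (261,232), (291,237), (310,212) and (299,183). Up in the image is +x. Next I'll compute world positions and the first approach.

```bash
cat > h.py <<'E'
import numpy as np, cv2
from scipy.spatial.transform import Rotation as R
from rig import state, imaging
def rot(q): return R.from_quat([q[1],q[2],q[3],q[0]])
def cast(c,uv,z):
    K=np.array([[c["fx"],0,c["cx"]],[0,c["fy"],c["cy"]],[0,0,1]])
    n=cv2.undistortPoints(np.array(uv,float).reshape(-1,1,2),K,c["dist"])[:,0]
    d=rot(c["rotation"]).apply(np.c_[n[:,0],-n[:,1],-np.ones(len(n))])
    p=np.array(c["position"]); z=np.broadcast_to(z,len(d))
    return p+d*((z-p[2])/d[:,2])[:,None]
def fit(P):
    # P: studs 1..5 world xy -> center, hinge angle
    a=np.radians([60,120,180,240,300]); M=78*np.exp(1j*a); w=P[:,0]+1j*P[:,1]
    m=M-M.mean(); v=w-w.mean(); t=np.angle(np.vdot(m,v)); c=w.mean()-np.exp(1j*t)*M.mean()
    S=c+np.exp(1j*t)*M
    return c,t,np.c_[S.real,S.imag],np.abs(w-S)
def totool(dw):
    return rot(state()["tool_rot"]).inv().apply(dw)/25
E
python3 - <<'E'
from h import *
c=imaging.camera_params("top")
print(cast(c,[(280,208)],40))
P=cast(c,[(249,203),(261,232),(291,237),(310,212),(299,183)],47)
C,t,S,r=fit(P);print(C,t,S,r)
s=state();print(s["eef_pos"],rot(s["tool_rot"]).as_matrix())
print(imaging.camera_params("wrist"))
print(totool([C.real-s["eef_pos"][0],C.imag-s["eef_pos"][1],0]))
E
```

```text
[[569.3694659   67.69248904  40.        ]]
(570.0847721640863+67.90123541672382j) 0.39301746967391754 [[580.24119284 145.23717221]
 [508.18809662 115.36492213]
 [498.03167594  38.02898534]
 [559.92835149  -9.43470137]
 [631.98144771  20.43754871]] [0.54175352 1.45761298 1.5101979  0.97527157 0.97315634]
[ 221.55067122 -689.85997907  217.83940791] [[ 9.52074309e-01  3.05866286e-01 -5.70296585e-04]
 [ 3.05866783e-01 -9.52073433e-01  1.29997608e-03]
 [-1.45345372e-04 -1.41210861e-03 -9.99998992e-01]]
{'fx': 291.4418307177486, 'fy': 291.4418307177486, 'cx': 317.8178729370877, 'cy': 199.3556469975898, 'dist': array([-0.03886128,  0.        ,  0.        ,  0.        ,  0.        ]), 'position': array([ 300.61289833, -664.55419638,  384.54520506]), 'rotation': array([ 0.79920849, -0.12065529,  0.08932796, -0.58200396])}
[ 22.54417394 -24.59357958   0.03145215]
```

drive_tool --slide '[[0.4, -0.5, 0], [0.87, -1, 0], [0.87, -1, 0], [0.87, -1, 0], [0.87, -1, 0], [0.87, -1, 0], [0.87, -1, 0], [0.87, -1, 0]]' --turn '[[0, 0, 0], [0, 0, 0], [0, 0, 0], [0, 0, 0], [0, 0, 0], [0, 0, 0], [0, 0, 0], [0, 0, 0]]' --fingers '[0, 0, 0, 0, 0, 0, 0, 0]' --force 20

```text
clock: 0.9
eef_pos: [319.1, -460.7, 218.4]
tool_rot: [-0.0, 0.988, 0.155, -0.0]
contact_force: [0.5, -0.4, -1.0]
width: 0.361
grasp_force: 0.0
```

drive_tool --slide '[[0.87, -1, 0], [0.87, -1, 0], [0.87, -1, 0], [0.87, -1, 0], [0.87, -1, 0], [0.87, -1, 0], [0.87, -1, 0], [0.87, -1, 0]]' --turn '[[0, 0, 0], [0, 0, 0], [0, 0, 0], [0, 0, 0], [0, 0, 0], [0, 0, 0], [0, 0, 0], [0, 0, 0]]' --fingers '[0, 0, 0, 0, 0, 0, 0, 0]'

```text
clock: 1.7
eef_pos: [423.6, -217.2, 218.5]
tool_rot: [-0.0, 0.988, 0.155, -0.0]
contact_force: [0.5, -0.0, -0.8]
width: 0.004
grasp_force: 0.0
```

drive_tool --slide '[[0.87, -1, 0], [0.87, -1, 0], [0.87, -1, 0], [0.87, -1, 0], [0.87, -1, 0], [0.87, -1, 0], [0.6, -0.7, 0], [0, 0, 0]]' --turn '[[0, 0, 0], [0, 0, 0], [0, 0, 0], [0, 0, 0], [0, 0, 0], [0, 0, 0], [0, 0, 0], [0, 0, 0]]' --fingers '[0, 0, 0, 0, 0, 0, 0, 0]'

```text
clock: 2.5
eef_pos: [511.7, -11.1, 218.4]
tool_rot: [-0.001, 0.988, 0.157, 0.0]
contact_force: [0.1, -0.7, 0.5]
width: 0.002
grasp_force: 0.0
```

```bash
python3 - <<'E'
from h import *
import pickle
c=imaging.camera_params("wrist");s=state()
p,d=imaging.read_camera("wrist");cv2.imwrite("pics/w1.png",p[:,:,::-1])
pickle.dump((c,s,d),open("w1.pkl","wb"));print(s["eef_pos"],s["clock"],s["joint_pos"],c["position"],s["width"],s["contact_force"])
E
```

```text
[511.69381654 -11.09172608 218.40903234] 2.5 [ 0.00240708  0.34861313 -0.11965055  2.07728875  0.06012009  0.718358
 -1.41055982] [590.45048246  14.57321115 385.16005294] 0.0023670623997732766 [ 0.10757921 -0.65941048  0.50662958]
```

View pics/w1.png

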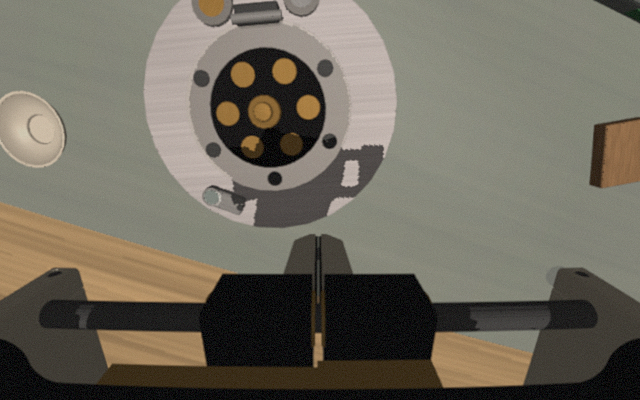

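The wrist view shows stud 1 near (201,79), 2 near (213,150), 3 near (275,179), 4 near (330,142) and 5 near (325,68). The hinge is at (257,13). I'll enlarge this for accuracy.

```bash
python3 - <<'E'
from h import *
import pickle
c,s,d=pickle.load(open("w1.pkl","rb"))
p=cv2.imread("pics/w1.png")
cv2.imwrite("pics/w1c.png",cv2.resize(p[0:200,170:370],None,fx=3,fy=3,interpolation=cv2.INTER_CUBIC))
P=cast(c,[(201,79),(213,150),(275,179),(330,142),(325,68)],47.5)
C,t,S,r=fit(P);print(C,t,S,r)
E
```

```text
(571.2651027426735+68.73458115674748j) 0.38888959267559187 [[581.74066922 146.02793473]
 [509.56487824 116.45336463]
 [499.08931176  39.16001105]
 [560.78953627  -8.55877242]
 [632.96532725  21.01579768]] [0.28941561 0.52245576 0.241798   0.69882482 0.3700347 ]
```

View pics/w1c.png

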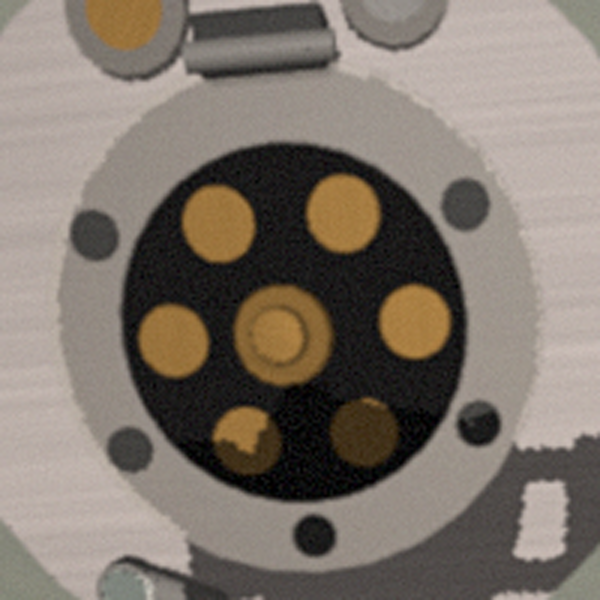

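drive_tool --slide '[[0.66, -0.73, 0.4], [0.66, -0.73, 0.8], [0.66, -0.73, 0.8], [0.66, -0.73, 0.8], [0.66, -0.73, 0.8], [0.66, -0.73, 1], [0.66, -0.73, 1], [0, 0, 0]]' --turn '[[0, 0, 0], [0, 0, 0], [0, 0, 0], [0, 0, 0], [0, 0, 0], [0, 0, 0], [0, 0, 0], [0, 0, 0]]' --fingers '[0, 0, 0, 0, 0, 0, 0, 0]'

```text
clock: 3.35
eef_pos: [580.8, 144.1, 75.5]
tool_rot: [-0.0, 0.988, 0.156, -0.002]
contact_force: [-0.6, 0.4, 0.0]
width: 0.003
grasp_force: 0.0
```

```bash
cat >> h.py <<'E'
C=571.27+68.73j; T=0.389
def pt(deg,r=78): 
    z=C+r*np.exp(1j*(T+np.radians(deg))); return np.array([z.real,z.imag])
def need(deg,z):
    s=state(); print(s["eef_pos"].round(2),s["contact_force"].round(1),totool(np.r_[pt(deg),z]-s["eef_pos"]).round(3))
E
python3 - <<'E'
from h import *
need(60,53)
Rm=rot(state()["tool_rot"]).inv()
for a in range(60,300,15):
    d=pt(a+15)-pt(a);print(a,a+15,(Rm.apply([*d,0])/25).round(2))
p,_=imaging.read_camera("wrist");cv2.imwrite("pics/w2.png",p[:,:,::-1])
E
```

```text
[580.82 144.14  75.5 ] [-0.6  0.4  0. ] [ 0.061 -0.059  0.9  ]
60 75 [-0.77 -0.25  0.  ]
75 90 [-0.81 -0.04  0.  ]
90 105 [-0.8   0.17  0.  ]
105 120 [-0.73  0.37  0.  ]
120 135 [-0.61  0.54  0.  ]
135 150 [-0.45  0.68  0.  ]
150 165 [-0.25  0.77  0.  ]
165 180 [-0.04  0.81 -0.  ]
180 195 [ 0.17  0.8  -0.  ]
195 210 [ 0.37  0.73 -0.  ]
210 225 [ 0.54  0.61 -0.  ]
225 240 [ 0.68  0.45 -0.  ]
240 255 [ 0.77  0.25 -0.  ]
255 270 [ 0.81  0.04 -0.  ]
270 285 [ 0.8  -0.17 -0.  ]
285 300 [ 0.73 -0.37 -0.  ]
```

View pics/w2.png

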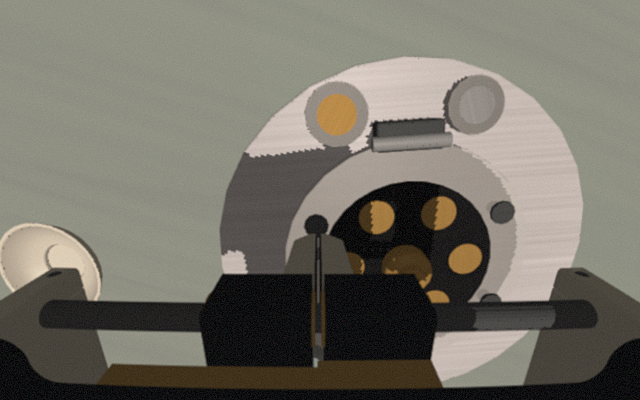

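The fingertips sit just above stud 1, which shows at (316,224) and lines up with the finger column at 318. I'll descend slowly.

drive_tool --slide '[[0.06, -0.06, 0.4], [0, 0, 0.4], [0, 0, 0.1], [0, 0, 0.1], [0, 0, 0.06], [0, 0, 0.06], [0, 0, 0.06], [0, 0, 0.04]]' --turn '[[0, 0, 0], [0, 0, 0], [0, 0, 0], [0, 0, 0], [0, 0, 0], [0, 0, 0], [0, 0, 0], [0, 0, 0]]' --fingers '[0, 0, 0, 0, 0, 0, 0, 0]'

```text
clock: 4.2
eef_pos: [582.6, 144.3, 48.1]
tool_rot: [0.0, 0.988, 0.155, 0.0]
contact_force: [-0.5, 0.1, 2.1]
width: 0.005
grasp_force: 1.5
```

```bash
python3 -c "
from h import *
need(60,43)"
```

```text
[582.56 144.31  48.15] [-0.5  0.1  2.1] [-0.011 -0.075  0.206]
```

drive_tool --slide '[[0, 0, 0.04], [0, 0, 0.04], [0, 0, 0.04], [0, 0, 0.04], [0, 0, 0], [0, 0, 0], [0, 0, 0], [0, 0, 0]]' --turn '[[0, 0, 0], [0, 0, 0], [0, 0, 0], [0, 0, 0], [0, 0, 0], [0, 0, 0], [0, 0, 0], [0, 0, 0]]' --fingers '[0, 0, 0, 0, 0, 0, 0, 0]'

```text
clock: 5.0
eef_pos: [582.4, 144.3, 44.0]
tool_rot: [0.0, 0.988, 0.155, -0.0]
contact_force: [-0.7, -1.5, 0.2]
width: 0.001
grasp_force: 0.0
```

drive_tool --slide '[[0, 0, 0.03], [0, 0, 0], [0, 0, 0.03], [0, 0, 0], [0, 0, 0.03], [0, 0, 0], [0, 0, 0], [0, 0, 0]]' --turn '[[0, 0, 0], [0, 0, 0], [0, 0, 0], [0, 0, 0], [0, 0, 0], [0, 0, 0], [0, 0, 0], [0, 0, 0]]' --fingers '[0, 0, 0, 0, 0, 0, 0, 0]'

```text
clock: 5.8
eef_pos: [582.5, 144.3, 43.2]
tool_rot: [0.0, 0.988, 0.155, 0.0]
contact_force: [-3.5, -0.3, 17.1]
width: 0.006
grasp_force: 8.9
```

drive_tool --slide '[[0, 0, -0.2], [0, -0.06, -0.2], [-0.77, -0.25, 0], [-0.81, -0.04, 0], [-0.8, 0.17, 0], [-0.73, 0.37, 0], [0, 0, 0], [0, 0, 0.1]]' --turn '[[0, 0, 0], [0, 0, 0], [0, 0, 0], [0, 0, 0], [0, 0, 0], [0, 0, 0], [0, 0, 0], [0, 0, 0]]' --fingers '[0, 0, 0, 0, 0, 0, 0, 0]'

```text
clock: 6.6
eef_pos: [510.7, 116.4, 49.6]
tool_rot: [-0.0, 0.988, 0.155, 0.001]
contact_force: [-0.7, 1.3, -0.6]
width: 0.006
grasp_force: 0.0
```

```bash
python3 -c "
from h import *
need(120,43)
c=imaging.camera_params('wrist')
p,_=imaging.read_camera('wrist');cv2.imwrite('pics/w3.png',p[:,:,::-1])
print(c['position'],c['rotation'])"
```

```text
[510.71 116.39  49.64] [-0.7  1.3 -0.6] [-0.043 -0.016  0.265]
[589.50186789 141.77119888 216.46338862] [ 0.79912573 -0.12043958  0.0884601  -0.58229475]
```

View pics/w3.png

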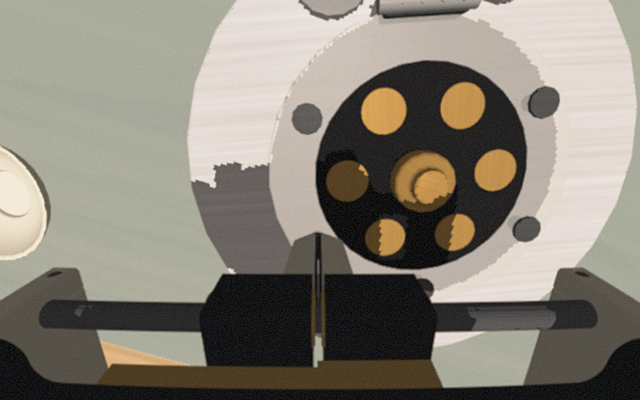

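The wrist view shows stud 1 at (307,118), stud 5 at (544,101) and stud 4 at (526,229). Stud 2 is hidden under the fingers. I'll check that the disc hasn't turned, then press stud 2.

```bash
python3 -c "
from h import *
c=imaging.camera_params('wrist')
P=cast(c,[(307,118),(526,229),(544,101)],[43,47.5,47.5])[:,:2]
print(P, P-np.array([pt(60),pt(240),pt(300)]))"
```

```text
[[583.33176902 146.86024698]
 [562.01480281  -6.0636248 ]
 [634.2385263   23.10649288]] [[1.59473636 0.8357373 ]
 [1.21183547 2.50088488]
 [1.26303367 2.08846391]]
```

drive_tool --slide '[[-0.04, -0.02, 0.04], [0, 0, 0.06], [0, 0, 0.04], [0, 0, 0.04], [0, 0, 0.04], [0, 0, 0.03], [0, 0, 0.02], [0, 0, 0]]' --turn '[[0, 0, 0], [0, 0, 0], [0, 0, 0], [0, 0, 0], [0, 0, 0], [0, 0, 0], [0, 0, 0], [0, 0, 0]]' --fingers '[0, 0, 0, 0, 0, 0, 0, 0]'

```text
clock: 7.45
eef_pos: [509.2, 116.5, 43.2]
tool_rot: [-0.0, 0.988, 0.155, 0.001]
contact_force: [0.7, 1.7, 12.5]
width: 0.005
grasp_force: 5.8
```

drive_tool --slide '[[0, 0, 0.02], [0, 0, -0.2], [0, 0, -0.2], [-0.6, 0.54, 0], [-0.45, 0.68, 0], [-0.25, 0.77, 0], [-0.04, 0.81, 0], [0, 0, 0]]' --turn '[[0, 0, 0], [0, 0, 0], [0, 0, 0], [0, 0, 0], [0, 0, 0], [0, 0, 0], [0, 0, 0], [0, 0, 0]]' --fingers '[0, 0, 0, 0, 0, 0, 0, 0]'

```text
clock: 8.25
eef_pos: [498.0, 36.2, 52.0]
tool_rot: [0.001, 0.988, 0.153, -0.001]
contact_force: [-0.4, 0.6, 0.8]
width: 0.002
grasp_force: 0.0
```

```bash
sed -i 's/^C=.*;/C=571.9+69.6j;/' h.py; python3 -c "
from h import *
need(180,43)"
```

```text
[498.    36.23  52.02] [-0.4  0.6  0.8] [ 0.112 -0.124  0.361]
```

drive_tool --slide '[[0.08, -0.09, 0.06], [0, 0, 0.08], [0, 0, 0.06], [0, 0, 0.05], [0, 0, 0.04], [0, 0, 0.04], [0, 0, 0.03], [0, 0, 0]]' --turn '[[0, 0, 0], [0, 0, 0], [0, 0, 0], [0, 0, 0], [0, 0, 0], [0, 0, 0], [0, 0, 0], [0, 0, 0]]' --fingers '[0, 0, 0, 0, 0, 0, 0, 0]'

```text
clock: 9.05
eef_pos: [499.6, 42.4, 43.3]
tool_rot: [-0.0, 0.988, 0.155, 0.0]
contact_force: [-0.4, 4.3, 5.9]
width: 0.009
grasp_force: 2.8
```

drive_tool --slide '[[0, 0, 0.03], [0, 0, 0], [0, 0, 0.02], [0, 0, 0], [0, 0, 0], [0, 0, 0], [0, 0, 0], [0, 0, 0]]' --turn '[[0, 0, 0], [0, 0, 0], [0, 0, 0], [0, 0, 0], [0, 0, 0], [0, 0, 0], [0, 0, 0], [0, 0, 0]]' --fingers '[0, 0, 0, 0, 0, 0, 0, 0]'

```text
clock: 9.85
eef_pos: [499.7, 42.4, 43.1]
tool_rot: [-0.0, 0.988, 0.155, 0.001]
contact_force: [-3.8, 2.7, 23.4]
width: 0.002
grasp_force: 11.6
```

drive_tool --slide '[[0, 0, -0.2], [0, 0.06, -0.2], [0.15, 0.8, 0], [0.37, 0.73, 0], [0.54, 0.61, 0], [0.68, 0.45, 0], [0, 0, 0], [0, 0, 0]]' --turn '[[0, 0, 0], [0, 0, 0], [0, 0, 0], [0, 0, 0], [0, 0, 0], [0, 0, 0], [0, 0, 0], [0, 0, 0]]' --fingers '[0, 0, 0, 0, 0, 0, 0, 0]'

```text
clock: 10.65
eef_pos: [560.5, -8.1, 51.6]
tool_rot: [-0.0, 0.988, 0.154, -0.001]
contact_force: [-0.3, 0.5, 0.2]
width: 0.006
grasp_force: 0.0
```

```bash
python3 -c "
from h import *
need(240,43)"
```

```text
[560.51  -8.12  51.56] [-0.3  0.5  0.2] [ 0.041 -0.005  0.342]
```

drive_tool --slide '[[0.03, 0, 0.06], [0, 0, 0.08], [0, 0, 0.06], [0, 0, 0.04], [0, 0, 0.04], [0, 0, 0.04], [0, 0, 0.03], [0, 0, 0]]' --turn '[[0, 0, 0], [0, 0, 0], [0, 0, 0], [0, 0, 0], [0, 0, 0], [0, 0, 0], [0, 0, 0], [0, 0, 0]]' --fingers '[0, 0, 0, 0, 0, 0, 0, 0]'

```text
clock: 11.45
eef_pos: [561.7, -7.4, 43.3]
tool_rot: [-0.0, 0.988, 0.155, -0.0]
contact_force: [-3.9, 1.1, 7.3]
width: 0.004
grasp_force: 3.3
```

drive_tool --slide '[[0, 0, 0.03], [0, 0, 0], [0, 0, 0.01], [0, 0, 0], [0, 0, 0], [0, 0, 0], [0, 0, 0], [0, 0, 0]]' --turn '[[0, 0, 0], [0, 0, 0], [0, 0, 0], [0, 0, 0], [0, 0, 0], [0, 0, 0], [0, 0, 0], [0, 0, 0]]' --fingers '[0, 0, 0, 0, 0, 0, 0, 0]'

```text
clock: 12.25
eef_pos: [561.7, -7.4, 43.2]
tool_rot: [0.0, 0.988, 0.155, 0.0]
contact_force: [-5.5, 1.2, 17.8]
width: 0.006
grasp_force: 9.1
```

drive_tool --slide '[[0, 0, -0.2], [0, 0, -0.2], [0.77, 0.25, 0], [0.81, 0.04, 0], [0.8, -0.17, 0], [0.73, -0.37, 0], [0, 0, 0], [0, 0, 0]]' --turn '[[0, 0, 0], [0, 0, 0], [0, 0, 0], [0, 0, 0], [0, 0, 0], [0, 0, 0], [0, 0, 0], [0, 0, 0]]' --fingers '[0, 0, 0, 0, 0, 0, 0, 0]'

```text
clock: 13.05
eef_pos: [633.7, 22.0, 51.9]
tool_rot: [0.0, 0.988, 0.155, -0.0]
contact_force: [-0.9, 0.0, -0.1]
width: 0.005
grasp_force: 0.0
```

```bash
python3 -c "
from h import *
need(300,43)"
```

```text
[633.68  22.    51.85] [-0.9  0.  -0.1] [-0.004  0.003  0.354]
```

drive_tool --slide '[[0, 0, 0.06], [0, 0, 0.08], [0, 0, 0.06], [0, 0, 0.04], [0, 0, 0.04], [0, 0, 0.04], [0, 0, 0.03], [0, 0, 0]]' --turn '[[0, 0, 0], [0, 0, 0], [0, 0, 0], [0, 0, 0], [0, 0, 0], [0, 0, 0], [0, 0, 0], [0, 0, 0]]' --fingers '[0, 0, 0, 0, 0, 0, 0, 0]'

```text
clock: 13.85
eef_pos: [634.0, 22.0, 43.4]
tool_rot: [0.0, 0.988, 0.155, -0.0]
contact_force: [-1.0, -1.3, 4.0]
width: 0.01
grasp_force: 1.8
```

drive_tool --slide '[[0, 0, 0.03], [0, 0, 0], [0, 0, 0.02], [0, 0, 0], [0, 0, 0], [0, 0, 0], [0, 0, 0], [0, 0, 0]]' --turn '[[0, 0, 0], [0, 0, 0], [0, 0, 0], [0, 0, 0], [0, 0, 0], [0, 0, 0], [0, 0, 0], [0, 0, 0]]' --fingers '[0, 0, 0, 0, 0, 0, 0, 0]'

```text
clock: 14.65
eef_pos: [634.1, 22.1, 43.2]
tool_rot: [0.0, 0.988, 0.155, 0.0]
contact_force: [-4.8, -2.2, 15.4]
width: 0.007
grasp_force: 7.6
```

drive_tool --slide '[[0, 0, -0.2], [0, 0, -0.6], [0, 0, -1], [0, 0, -1], [0, 0, -1], [0, 0, -1], [0, 0, -1], [0, 0, -1]]' --turn '[[0, 0, 0], [0, 0, 0], [0, 0, 0], [0, 0, 0], [0, 0, 0], [0, 0, 0], [0, 0, 0], [0, 0, 0]]' --fingers '[0, 0, 0, 0, 0, 0, 0, 0]'

```text
clock: 15.45
eef_pos: [634.1, 22.7, 214.0]
tool_rot: [-0.0, 0.988, 0.155, 0.0]
contact_force: [0.4, 1.1, -0.6]
width: 0.007
grasp_force: 0.0
```

drive_tool --slide '[[-0.8, 0, 0], [-0.9, 0, 0], [-0.9, 0, 0], [-0.9, 0, 0], [-0.9, 0, 0], [-0.7, -0.2, 0], [0, 0, 0], [0, 0, 0]]' --turn '[[0, 0, 0], [0, 0, 0], [0, 0, 0], [0, 0, 0], [0, 0, 0], [0, 0, 0], [0, 0, 0], [0, 0, 0]]' --fingers '[0, 0, 0, 0, 0, 0, 0, 0]'

```text
clock: 16.25
eef_pos: [511.9, -11.7, 213.0]
tool_rot: [-0.0, 0.988, 0.155, 0.001]
contact_force: [0.5, 0.1, -0.2]
width: 0.004
grasp_force: 0.0
```

```bash
python3 - <<'E'
from h import *
c=imaging.camera_params("wrist")
p,d=imaging.read_camera("wrist");cv2.imwrite("pics/w4.png",cv2.resize(p[0:230,100:420,::-1],None,fx=2.5,fy=2.5))
q=rot(c["rotation"]);K=np.array([[c["fx"],0,c["cx"]],[0,c["fy"],c["cy"]],[0,0,1]])
for a in (60,120,180,240,300):
    v=q.inv().apply(np.r_[pt(a),43]-c["position"])*[1,-1,-1]
    u=cv2.projectPoints(v.reshape(1,1,3),np.zeros(3),np.zeros(3),K,c["dist"])[0].ravel()
    i,j=u.round().astype(int)
    def h(m): # world height of the pixels from depth
        yy,xx=np.where(m); n=cv2.undistortPoints(np.c_[xx,yy].astype(float).reshape(-1,1,2),K,c["dist"])[:,0]
        w=q.apply(np.c_[n[:,0],-n[:,1],-np.ones(len(n))]*d[yy,xx][:,None])+c["position"]; return np.median(w[:,2])
    Y,X=np.mgrid[:400,:640]; r=np.hypot(X-u[0],Y-u[1])
    print(a,u.round(1),h(r<4).round(1),h((r>10)&(r<13)).round(1))
print(state()["eef_pos"],state()["clock"])
E
```

```text
60 [199.1  78.8] 43.6 40.7
120 [211.6 150.4] 43.6 40.8
180 [273.4 178.8] 43.5 40.7
240 [328.1 141. ] 43.8 40.7
300 [323.2  67.6] 43.5 40.6
[512.33558634 -11.59266275 212.76359569] 16.3
```

View pics/w4.png

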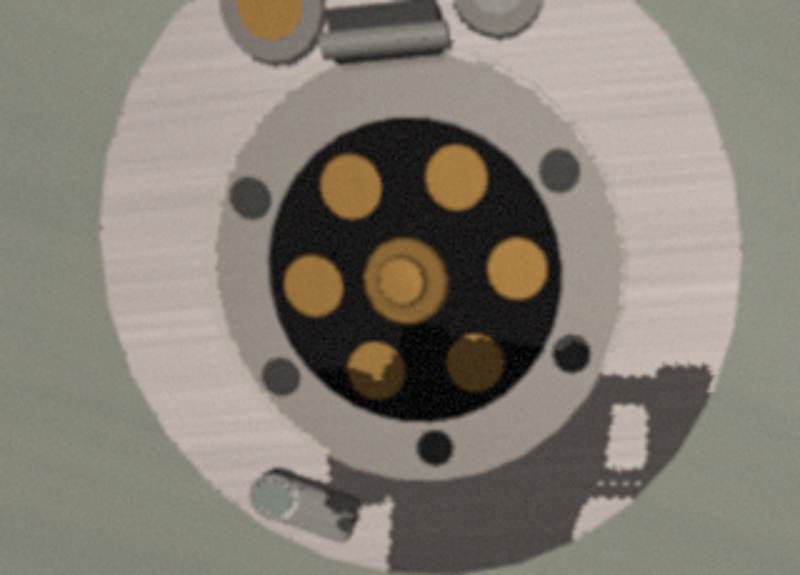

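The depth image puts all five stud heads (for example stud 1 at crop (250,198) and stud 3 at (435,448)) about 3 mm above the slab. The hinge, weight and loupe haven't moved.

```bash
python3 -c "
from rig import order
print(order.hand_in())"
```

```text
the job is handed in; nothing more can be done
None
```

All five studs were pressed home in order anticlockwise, the arm was withdrawn, and the job was handed in at about 16 s; the last wrist picture showed the turntable unturned and the weight and loupe where they were.

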